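# Move the seasoning row to the other tray in reverse order

### The arm

A 6-joint arm with a two-finger parallel gripper is mounted at the origin on a cart in front of the work surface, level with it; the furniture and walls round the work are solid. World frame = base frame: x ahead of the robot, y to its left, z up, the work surface at z = 0. Lengths are in mm, angles in rad, forces in N, time in s.
With the tool pointing down it reaches from about 325 to 875 mm from the base axis. Payload 4.4 kg.
Tool frame: the origin (TCP) lies on the centre line of the jaws, within the pads' length; the fingertips stand ahead of it and the grasp point (between the pads) lies 6 mm ahead of it (ctrl.tcp_to_tips is the z of the fingertips in the tool frame, in mm); z points along the fingers, y is the line along which they close (so a half turn about z gives the same grasp; the last joint's range is limited). The gripper opens to 85 mm and grips with 20 to 120 N. Pads are 22 mm wide; open, the fingers measure 114 mm over their backs; the gripper's body (76 mm by 85 mm) begins 54 mm behind the grasp point. The pads swing forward as they close: fully open they stand 13 mm farther back than shut.
Start: joints at [-1.298, 0.207, 1.542, -0, 1.393, -0.15], TCP at [235.92, -524.375, 256.282] pointing down, gripper open.
Joint ranges: [-2.73, 2.73], [-0.86, 2.22], [0.23, 2.46], [-1.11, 4.25], [0.08, 2.63], [-2.82, 2.82]. Speed limits (rad/s): [2.79, 2.79, 3.14, 3.14, 3.14, 3.14].

### API

Orientations are given as a 3x3 rotation matrix whose columns are the frame's x, y, z axes.
In Python, from plant import ctrl, sensors, optics gives the robot as it stands. Calls block until the motion is done:
- ctrl.move_ptp(position, orientation): joint-space move of the TCP to a pose.
- ctrl.move_l(position, rot=None, vel=150, threshold=None): straight line of the TCP; rot=None keeps the orientation; vel is the mean speed in mm/s. With threshold (N) it stops when the force on the tool has changed by that much, and returns True; else False.
- ctrl.set_joints(angles): joint-space move.
- ctrl.gripper_to(opening, force=None): finger opening in mm; force is the grip in N (None keeps the last); returns when the fingers have stopped.
- ctrl.hold(seconds).
- ctrl.solve_ik(position, orientation): joint angles nearest the present ones, or None.
- sensors.read_state(): the state.
- optics.grab_frame(name): name is "side" or "top" or "wrist"; returns (picture, depth): 420x560x3 uint8, red, green, blue; 420x560 float32, mm along the optical axis (not along the pixel's ray), 0 where there is no reading.
- optics.camera_params(name): a dict with "mtx" (3x3 intrinsics, pixels), "R" (3x3) and "t" (3): a world point X has camera coordinates R X + t; the wrist camera has in their place "T_tool_cam" (4x4, takes a point from camera to tool coordinates, whose origin is the TCP and whose axes are the flange's). Camera axes: x right, y down, z forward; pixel columns grow to the right and rows downward; lengths in mm; the calibration is good to about 2 mm. A picture is of the moment at which its call begins: read the wrist's pose just before it. camera_params takes no time and is no camera call.
A pose or a line that the arm cannot do raises ctrl.MotionError and nothing moves.
- ctrl.finish_job(): hands the job in; it is judged then, once.
The state is a dict: "t": time; "q": joint angles; "qvel": joint speeds; "tau": joint torques, N m; "eef_pos": TCP position; "eef_rot": TCP orientation; "force": force on the tool from outside, world axes, zero at the start; "wrist_torque": the same for the moment, N m; "grip_width": finger opening in mm; "grasp_force": force on a finger pad.
Only numpy, scipy, OpenCV 4.12 (cv2) and the standard library are available. Lean on these libraries where they do the work, as an engineer would, in place of code of your own. Each camera call takes 0.05 s, during which the arm holds its last target. There are 200 camera calls.

### The job

Move the two mills and the two spice jars from the wooden tray to the white tray in reverse order: seen from the robot, what stands leftmost in the wooden tray must end up rightmost in the white tray, and so on along the row. Stand each one upright in its own compartment, flat on the floor, never tipping one over, and leave the coasters behind.

Things in the scene. Friction and masses are not known exactly. Their poses are not given: they have to be found in the camera images.
- pepper_mill: grinder for the table, a round upright black mill with a steel-grey head, 52 mm in diameter at its widest and 144 mm tall, 0.21 kg, loose. The head, from 98 mm above the underside to the top, is 48 mm across and does not turn; the mill can be gripped by head or body. Origin: centre of its underside; z up along its axis.
- salt_mill: grinder for the table, a round upright white mill with a steel-grey head, 52 mm in diameter at its widest and 144 mm tall, 0.21 kg, loose. The head, from 98 mm above the underside to the top, is 48 mm across and does not turn; the mill can be gripped by head or body. Origin: centre of its underside; z up along its axis.
- red_jar: closed round spice jar with a brick-red body, white band and red lid, 48 mm in diameter and 100 mm tall, about 0.16 kg, loose. The lid is the top 20 mm and does not come off. Origin: centre of its underside; z up along its axis.
- green_jar: closed round spice jar with a green glass body, white band and green lid, 48 mm in diameter and 100 mm tall, about 0.16 kg, loose. The lid is the top 20 mm and does not come off. Origin: centre of its underside; z up along its axis.
- wood_tray: Fixed wooden tray, 80 x 292 x 20 mm, four compartments in a row. Origin: centre of underside; x away from robot, y to its left along the row (within 0.15 rad), z up. Compartment centres: x 0, y +108, +36, -36, -108 mm (left to right), 68 x 68 mm inside, floor 8 mm above the origin, walls 12 mm above the floor. Holds mills and jars at the start, each on its coaster, in any order.
- white_tray: Fixed white tray, 80 x 292 x 20 mm, four compartments in a row. Origin: centre of underside; x away from robot, y to its left along the row (within 0.15 rad), z up. Compartment centres: x 0, y +108, +36, -36, -108 mm (left to right), 68 x 68 mm inside, floor 8 mm above the origin, walls 12 mm above the floor. Empty at the start. Left or right of the wooden tray.
- pepper_coaster: Black coaster, a fixed disc 64 mm across and 3 mm thick in the compartment of the wooden tray where the pepper mill stands at the start; it stays there and so marks where that thing came from. Origin: centre of its underside, on the tray's floor.
- salt_coaster: White coaster, a fixed disc 64 mm across and 3 mm thick in the compartment of the wooden tray where the salt mill stands at the start; it stays there and so marks where that thing came from. Origin: centre of its underside, on the tray's floor.
- red_coaster: Red coaster, a fixed disc 64 mm across and 3 mm thick in the compartment of the wooden tray where the red jar stands at the start; it stays there and so marks where that thing came from. Origin: centre of its underside, on the tray's floor.
- green_coaster: Green coaster, a fixed disc 64 mm across and 3 mm thick in the compartment of the wooden tray where the green jar stands at the start; it stays there and so marks where that thing came from. Origin: centre of its underside, on the tray's floor.
Mind the look-alikes: they are no part of the job. Leave any blue look-alike of the green_jar alone.

How it is judged:
By the outcome, as a careful person would: the job done as asked, in the order asked, and still so for the second after the job is handed in, with the robot touching nothing.
It also fails if it takes over 128 s, if anything falls off the work surface, if the arm or the gripper's body presses on something with over 40 N, if the wrist force passes 120 N, or if a joint passes its speed limit or range.

## Working session

There is one attempt and no reset: what is moved stays moved. The work goes in short steps, each a Python script; the robot and the scene stay as the last script left them, time stands still between calls to the robot, and variables do not carry over. Pictures are saved under pics/ and viewed, at most 14 in all, crops included, and the job is handed in when it is done.

```bash
mkdir -p pics; python3 - <<'E'
from plant import ctrl,sensors,optics
import cv2,numpy as np
for n in("top","side"):
    im,d=optics.grab_frame(n);np.savez(f"{n}0.npz",im=im,d=d);cv2.imwrite(f"pics/{n}0.png",im[:,:,::-1])
    p=optics.camera_params(n);print(n,np.round(p["mtx"],1).tolist(),np.round(p["R"],3).tolist(),np.round(p["t"],1).tolist())
s=sensors.read_state();print(s["t"],s["grip_width"],np.round(s["eef_rot"],2).tolist(),ctrl.tcp_to_tips)
E
```

```text
top [[449.4, 0.0, 284.9], [0.0, 449.4, 212.6], [0.0, 0.0, 1.0]] [[0.007, -1.0, 0.018], [-0.986, -0.01, -0.167], [0.167, -0.017, -0.986]] [-157.4, 515.0, 794.1]
side [[466.3, 0.0, 272.5], [0.0, 466.3, 205.8], [0.0, 0.0, 1.0]] [[-0.982, -0.19, -0.018], [-0.076, 0.472, -0.878], [0.176, -0.861, -0.478]] [497.8, 164.0, 967.5]
0.1 85.37754792048177 [[0.91, 0.41, -0.0], [0.41, -0.91, 0.0], [0.0, -0.0, -1.0]] 25.0
```

View pics/top0.png

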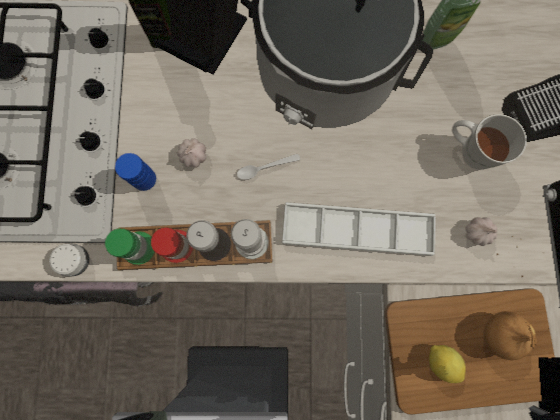

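View pics/side0.png

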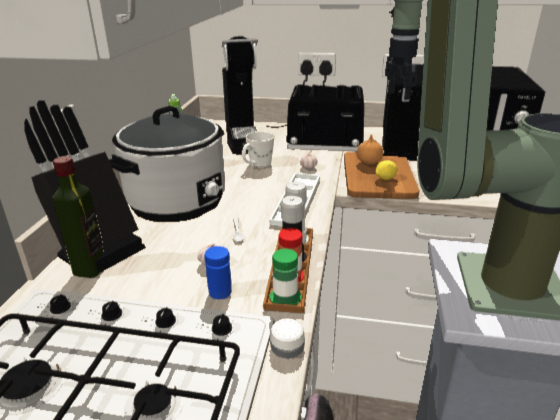

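```bash
cat > h.py <<'E'
from plant import ctrl,sensors,optics
import cv2,numpy as np
def cloud(d,p,T=None):
    v,u=np.mgrid[:d.shape[0],:d.shape[1]]
    K=p["mtx"];X=np.stack([(u-K[0,2])/K[0,0]*d,(v-K[1,2])/K[1,1]*d,d],-1)
    if T is not None: return X@T[:3,:3].T+T[:3,3]
    return (X-p["t"])@p["R"]
def circ(pts):
    A=np.c_[2*pts,np.ones(len(pts))];s=np.linalg.lstsq(A,(pts**2).sum(1),rcond=None)[0]
    return s[:2],np.sqrt(s[2]+s[0]**2+s[1]**2)
E
python3 - <<'E'
from h import *
f=np.load("top0.npz");W=cloud(f["d"],optics.camera_params("top"));ok=f["d"]>0
def reg(u0,v0,u1,v1):
    m=np.zeros(ok.shape,bool);m[v0:v1,u0:u1]=1;return m&ok
print("table",np.median(W[150:180,330:400,2]),np.median(W[250:262,60:110,2]))
for n,r in dict(white=(272,195,445,262),wood=(108,212,280,275)).items():
    m=reg(*r)&(W[...,2]>14)&(W[...,2]<26);P=W[m][:,:2].astype(np.float32)
    print(n,m.sum(),np.median(W[m][:,2]),cv2.minAreaRect(P))
for n,(u,v) in dict(green=(122,242),red=(165,243),m3=(202,236),m4=(246,234),blue=(130,166)).items():
    m=reg(u-22,v-22,u+22,v+22);z=np.median(W[v-3:v+4,u-3:u+4,2])
    m&=abs(W[...,2]-z)<6;P=W[m][:,:2].astype(np.float32)
    print(n,z,m.sum(),cv2.minEnclosingCircle(P),P.mean(0))
im=f["im"][:,:,::-1]
a=cv2.resize(im[205:280,100:280],None,fx=4.4,fy=4,interpolation=2)
b=np.load("side0.npz")["im"][170:320,230:350,::-1];b=cv2.resize(b,(240,300),interpolation=2)
c=np.zeros((600,792,3),np.uint8);c[:300,:]=a;c[300:,:240]=b;cv2.imwrite("pics/crop.png",c)
E
```

```text
table 0.18761069758147408 23.71472571997855
white 1473 19.669587899763993 ((492.0242004394531, -295.32379150390625), (292.13946533203125, 81.01564025878906), 85.98638153076172)
wood 1205 19.498573771639165 ((458.3798828125, 18.894622802734375), (81.29402160644531, 291.95513916015625), 3.1840715408325195)
green 111.11070700814382 653 ((452.2833251953125, 128.4604034423828), 24.7656192779541) [451.8997  128.04405]
red 111.27678644535422 640 ((454.74798583984375, 52.17776870727539), 24.843225479125977) [454.1482   51.06596]
m3 154.38976025337575 651 ((461.3922119140625, -15.757362365722656), 24.049528121948242) [460.6471  -15.88791]
m4 154.63343993162795 642 ((464.1343688964844, -86.6171646118164), 23.91560173034668) [463.76105  -87.093315]
blue 100.08223294366364 585 ((588.9688720703125, 126.14495849609375), 24.857587814331055) [588.1621  124.82925]
```

View pics/crop.png

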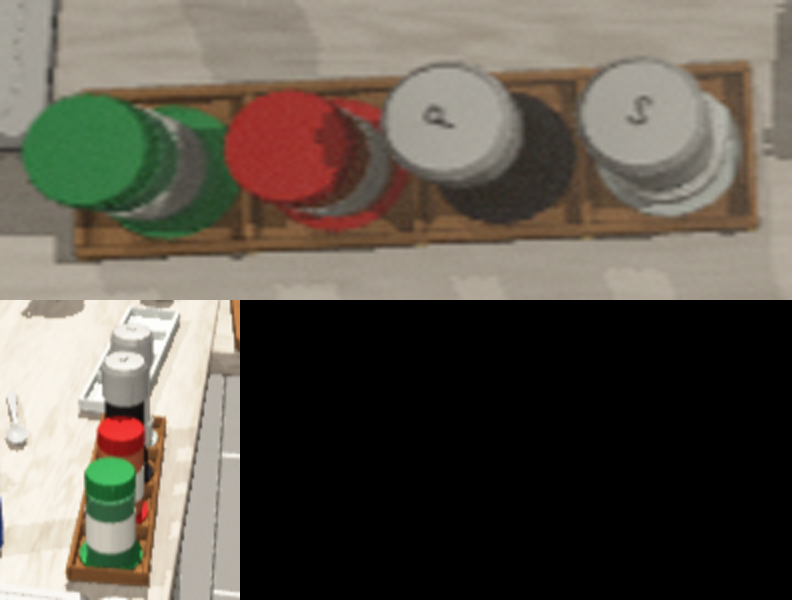

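Pixels in the top view: the green jar (122,242), the red jar (165,243), the "P" pepper mill with black body and black coaster (202,236), and the "S" salt mill with white body and white coaster (246,234). The blue look-alike (136,172) stands outside the tray, so I'm leaving it alone. The target order in the white tray, left to right, is salt, pepper, red, green. Top heights of 111 and 154 mm and tray sizes of 292 x 81 mm match the description.

```bash
cat > m.py <<'E'
from h import *
def tray(c,a):
    a=np.radians(a);return np.array(c),np.array([np.cos(a),np.sin(a)]),np.array([-np.sin(a),np.cos(a)])
WOOD=tray((458.4,18.9),3.18);WHITE=tray((492.0,-295.3),-4.01)
SRC=dict(salt=(464.2,-87.7),pepper=(461,-16.3),red=(455.5,53.2),green=(452.3,127.8))
DST=dict(salt=108,pepper=36,red=-36,green=-108)
def rot(T,s):
    y=s*np.r_[T[1],0];z=np.array([0,0,-1.]);return np.c_[np.cross(y,z),y,z]
def ptp(p,T):
    c=[(abs(q[5]),s) for s in(1,-1) if (q:=ctrl.solve_ik(p,rot(T,s))) is not None]
    s=min(c)[1];ctrl.move_ptp(p,rot(T,s))
def st(l):
    s=sensors.read_state();print(l,"t%.1f w%.1f g%.1f"%(s["t"],s["grip_width"],s["grasp_force"]),np.round(s["eef_pos"],1),"F",np.round(s["force"],1))
def do(n):
    h=120 if "salt"==n or n=="pepper" else 86   # grasp height above underside
    x,y=SRC[n];zp=11+h+6
    ctrl.gripper_to(74)
    ptp([x,y,310],WOOD)
    ctrl.move_l([x,y,zp],vel=150,threshold=8) and st("CONTACT")
    ctrl.gripper_to(30,force=40);st("grip "+n)
    zl=175+h+6
    ctrl.move_l([x,y,zl],vel=150);st("lift")
    X,Y=WHITE[0]+DST[n]*WHITE[2];zt=8+h+6
    ptp([X,Y,zl],WHITE)
    ctrl.move_l([X,Y,zt+12],vel=150);st("low")
    st("down %s"%ctrl.move_l([X,Y,zt-3],vel=20,threshold=5))
    ctrl.gripper_to(70);st("open")
    ctrl.move_l([X,Y,320],vel=150)
E
python3 - <<'E'
from m import *
do("salt")
im,d=optics.grab_frame("top");cv2.imwrite("pics/top1.png",im[:,:,::-1])
print(np.round(sensors.read_state()["q"],2))
E
```

```text
grip salt t3.8 w46.9 g41.3 [465.1 -88.  138.2] F [ 0.3 -0.4  6. ]
lift t5.1 w46.8 g41.3 [463.4 -87.4 299.6] F [ 0.7  0.3 -2.6]
low t6.8 w47.3 g41.3 [ 500.4 -187.9  147.2] F [ 0.2  0.7 -1.6]
down True t7.3 w46.9 g42.1 [ 499.6 -187.6  135.2] F [0.  0.1 4. ]
open t7.7 w70.4 g0.0 [ 498.4 -186.8  133.6] F [-0.2 -0.4  0.6]
[-0.52  0.08  1.56  0.    1.51 -0.45]
```

View pics/top1.png

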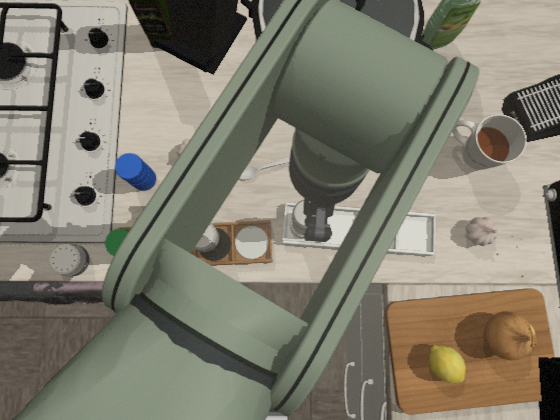

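The salt mill stands in the left slot at about (305,218), and its coaster stayed at (252,242). Next is the pepper mill, then the jars.

```bash
python3 - <<'E'
from m import *
do("pepper");do("red")
ctrl.hold(.3)
im,d=optics.grab_frame("side");cv2.imwrite("pics/side2.png",im[:,:,::-1])
E
```

```text
grip pepper t11.7 w47.7 g41.5 [462.1 -16.4 138.1] F [0.5 0.3 4.5]
lift t13.0 w48.0 g41.4 [460.2 -16.1 299.6] F [ 0.2 -0.6 -2.4]
low t15.1 w47.3 g41.4 [ 495.4 -259.8  147.3] F [-0.4 -0.6 -2.8]
down True t15.7 w47.6 g41.8 [ 494.6 -259.4  135.1] F [-0.2  0.8  3.4]
open t16.0 w69.9 g0.0 [ 493.3 -258.4  133.4] F [ 0.1 -0.6 -0.6]
grip red t20.7 w46.8 g41.1 [456.3  53.2 103.9] F [-0.1  0.7  4.4]
lift t22.0 w47.1 g41.2 [454.6  53.3 265.7] F [-0.2  0.6 -0.9]
low t24.6 w46.9 g41.2 [ 490.3 -331.8  113.2] F [ 0.2 -0.4 -1.3]
down True t25.2 w47.0 g41.7 [ 489.5 -331.2  100.9] F [-0.8  0.9  4.3]
open t25.5 w70.4 g0.0 [ 488.5 -330.3   99.4] F [-0.6  0.3 -0. ]
```

View pics/side2.png

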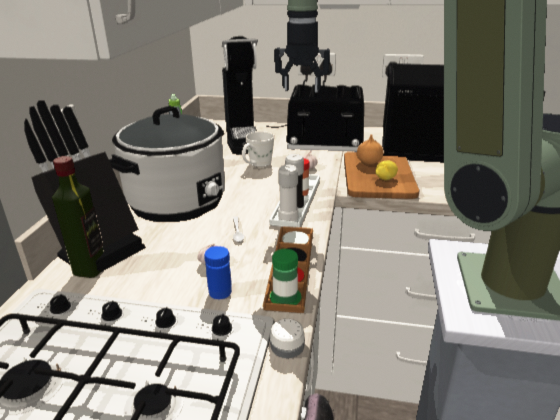

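Salt (288,192), pepper (297,180) and red (305,175) stand upright in the white tray, and green remains at (285,277).

```bash
python3 - <<'E'
from m import *
do("green")
ctrl.set_joints([-1.298-.4,0.207,1.542,0,1.393,-0.15]);ctrl.hold(.5)
im,d=optics.grab_frame("top");cv2.imwrite("pics/top3.png",im[:,:,::-1])
W=cloud(d,optics.camera_params("top"))
m=(d>0)&(abs(W[...,0]-492)<45)&(abs(W[...,1]+295)<150)&(W[...,2]>70)&(W[...,2]<200)
for n,k in DST.items():
    c=WHITE[0]+k*WHITE[2];q=m&(np.hypot(W[...,0]-c[0],W[...,1]-c[1])<34)
    z=np.percentile(W[q][:,2],90);P=W[q&(abs(W[...,2]-z)<6)][:,:2].astype(np.float32)
    print(n,round(z,1),np.round(np.array(cv2.minEnclosingCircle(P)[0])-c,1),np.median(f:=im[q&(abs(W[...,2]-z)<6)],axis=0))
st("end")
E
```

```text
grip green t31.3 w47.1 g40.8 [453.2 127.9 103.9] F [ 0.  -0.4  4.8]
lift t32.5 w47.0 g41.3 [451.4 127.7 265.6] F [ 0.1 -0.3 -2.5]
low t35.6 w46.7 g41.3 [ 485.2 -403.8  113.4] F [-0.3  0.8 -0.9]
down True t36.2 w46.8 g41.6 [ 484.5 -403.1  100.9] F [-0.2 -0.1  3.9]
open t36.5 w70.1 g0.0 [ 483.5 -401.9   99.1] F [-0.2  0.5  0. ]
salt 152.4 [-0.7  1.6] [170. 166. 157.]
pepper 152.2 [-0.6  1.9] [170. 167. 157.]
red 109.8 [-1.3 -1.1] [165.  69.  62.]
green 109.9 [-0.5  2.2] [ 79. 133.  84.]
end t40.5 w70.2 g14.1 [  16.4 -582.9  268. ] F [12.  -1.4 28.2]
```

View pics/top3.png

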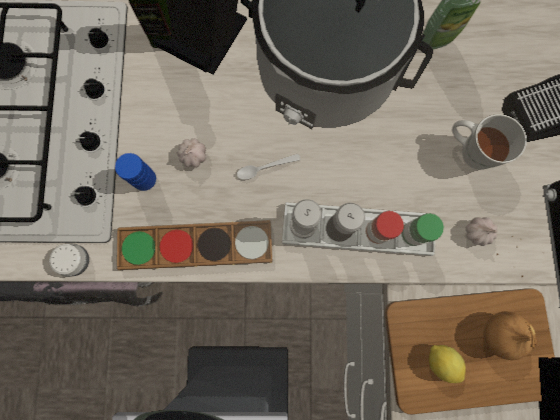

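The order is right: salt (306,217), pepper (349,220), red (388,226), green (427,229), and the coasters stayed put. The parked arm is touching something, though, with 28 N on the tool, so I'll lift it clear.

```bash
python3 - <<'E'
from m import *
p=sensors.read_state()["eef_pos"]
ctrl.move_l([p[0],p[1],p[2]+70],vel=60);st("up")
ctrl.set_joints([-1.298,0.0,1.542,0,1.6,-0.15]);st("a")
ctrl.hold(.5);st("b")
im,d=optics.grab_frame("side");cv2.imwrite("pics/side4.png",im[:,:,::-1])
E
```

```text
up t42.1 w69.6 g0.0 [  16.5 -582.6  337.4] F [-0.5  0.6 -0.3]
a t43.0 w70.3 g0.0 [ 217.6 -460.7  366.8] F [-1.   0.2 -0. ]
b t43.5 w69.8 g0.0 [ 218.  -460.4  366.9] F [ 0.1 -0.1  0.1]
```

View pics/side4.png

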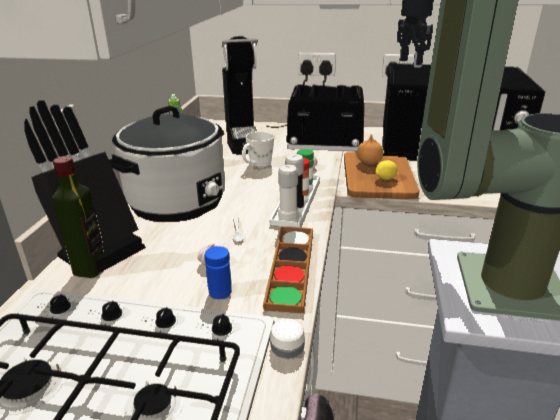

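The arm is free with no force on the tool, the appliances look as they did before, and all four items stand upright.

```bash
python3 -c "
from plant import ctrl
print(ctrl.finish_job())"
```

```text
the job is handed in; nothing more can be done
None
```

I handed the job in at about 44 s: salt, pepper, red, green stand upright left to right in the white tray, coasters left behind; while parking, the gripper pressed on something at the right (tool force about 30 N at the reading, peak not recorded) until I lifted it clear.

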